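Check the sprung wheel nests of the printing bed and tag the softest

TASK

Check the three sprung wheel nests of the printing bed: going along the row from the robot's left to its right, press each nest's plate about a centimetre down and let it come up again, feeling how hard it pushes back. Then push the red tag of the softest nest down flat, to mark it for a new spring. Leave the other two tags standing, and do not pick up or disturb the tools and parts lying about.

Things in the scene. Friction and masses are not known exactly. Their poses are not given: they have to be found in the camera images.
- bed: the printing bed: aluminium plate 150 x 600 x 20 mm on the table, origin under its centre, x across it away from the robot, y along the row towards the robot's left, z up. Three identical blue nests p, q, r stand on it in a row about 170 mm apart, turned as the bed is, in changing order; the letters tell nothing of place or stiffness
- pad_p_top (a point): centre of the top of nest p's sprung plate: a light metal hub boss 32 mm across, standing 5 mm above a black rubber face 88 mm across on a metal disc 96 mm across; 93 mm above the table when up. Press here. x, y, z as the bed's axes
- pad_p (a joint): how far nest p's sprung plate is pressed straight down, m: 0 up (where the spring returns it), 0.015 at its stop. The springs are preloaded and linear; the three nests take near 5, 10 and 15 N to hold 10 mm down
- pad_q_top (a point): centre of the top of nest q's sprung plate: a light metal hub boss 32 mm across, standing 5 mm above a black rubber face 88 mm across on a metal disc 96 mm across; 93 mm above the table when up. Press here. x, y, z as the bed's axes
- pad_q (a joint): how far nest q's sprung plate is pressed straight down, m: 0 up (where the spring returns it), 0.015 at its stop. The springs are preloaded and linear; the three nests take near 5, 10 and 15 N to hold 10 mm down
- pad_r_top (a point): centre of the top of nest r's sprung plate: a light metal hub boss 32 mm across, standing 5 mm above a black rubber face 88 mm across on a metal disc 96 mm across; 93 mm above the table when up. Press here. x, y, z as the bed's axes
- pad_r (a joint): how far nest r's sprung plate is pressed straight down, m: 0 up (where the spring returns it), 0.015 at its stop. The springs are preloaded and linear; the three nests take near 5, 10 and 15 N to hold 10 mm down
- tag_1 (a joint): angle of one of the three red tags, rad: 0 standing up, 0.70 flat; which tag belongs to which nest is not told by its number. Each nest has one on the robot's side: plate 42 mm wide, 50 mm long, 3 mm thick, white band; hinge along the bed's y, 80 mm from its plate's centre along the bed's -x, 48 mm above the table. Standing it slopes 40 degrees up towards -x, edge 80 mm high; down it lies level, top 49.5 mm high
- tag_2 (a joint): angle of one of the three red tags, rad: 0 standing up, 0.70 flat; which tag belongs to which nest is not told by its number. Friction (1 to 2 N at its middle) keeps a tag where it is left. Pressing straight down on the middle of its face (20 to 25 mm from the hinge) folds it flat; at the very edge it may jam
- tag_3 (a joint): angle of one of the three red tags, rad: 0 standing up, 0.70 flat; which tag belongs to which nest is not told by its number. Friction (1 to 2 N at its middle) keeps a tag where it is left. Pressing straight down on the middle of its face (20 to 25 mm from the hinge) folds it flat; at the very edge it may jam
- wheel_1: loose black plastic wheel with a white ring, lying flat, 140 mm across, 34 mm thick, origin under its centre; leave alone
- wheel_2: second such wheel, lying flat; leave alone
- jar: closed grey ink jar, 72 mm across, 75 mm tall, origin under its centre; leave alone
- bottle: closed yellow bottle, 62 mm across, 180 mm tall, origin under its centre; leave alone
- squeegee: wooden squeegee with a rubber blade lying on the table, 160 mm long along its y, 24 mm high; leave alone
- hammer: hammer lying on the table, along its own x; leave alone
- wrench: wrench 130 mm long lying across the right end of the bed; leave alone
- spring: spare coil spring standing on the left end of the bed, 46 mm across, 50 mm tall, origin under its centre; leave alone

How it is judged:
By the outcome, as a careful person would: the job done as asked, in the order asked, and still so for the second after the job is handed in, with the robot touching nothing.
It also fails if it takes over 48 s, if anything falls off the work surface, if the arm or the gripper's body presses on something with over 40 N, if the wrist force passes 120 N, or if a joint passes its speed limit or range.

ROBOT

A 6-joint arm with a two-finger parallel gripper is mounted at the origin on the work surface. World frame = base frame: x ahead of the robot, y to its left, z up, the work surface at z = 0. Lengths are in mm, angles in rad, forces in N, time in s.
With the tool pointing down it reaches from about 400 to 925 mm from the base axis. Payload 12.5 kg.
Tool frame: the origin (TCP) lies on the centre line of the jaws, within the pads' length; the fingertips stand 25 mm ahead of it and the grasp point (between the pads) lies 6 mm ahead of it (r.tcp_to_tips is the distance from the TCP to the fingertips, in mm); z points along the fingers, y is the line along which they close (so a half turn about z gives the same grasp; the last joint's range is limited). The gripper opens to 95 mm and grips with 3 to 60 N. Pads are 20 mm wide; open, the fingers measure 119 mm over their backs; the gripper's body (75 mm by 180 mm) begins 59 mm behind the grasp point.
Start: joints at [-1.353, 0.491, 1.559, -0, 1.092, -0.106], TCP at [198.88, -592.529, 239.661] pointing down, gripper open.
Joint ranges: [-3.1, 3.1], [-0.84, 2.19], [0.05, 2.79], [-1.13, 4.28], [0.06, 2.93], [-2.69, 2.69]. Speed limits (rad/s): [2.22, 2.22, 2.79, 3.14, 3.14, 3.14].

INTERFACE

Orientations are given as a rotation vector (axis times angle).
In Python, from station import sensors, imaging, r gives the robot as it stands.
- The arm moves only by the tool send_rows, never from a script. Its argument "deltas" is a list of rows, each a list of 7 numbers: the shift along the tool's x, y, z in mm, then the turn, a rotation vector about the tool's x, y, z in units of 6 degrees (1.0 is 6 degrees), then the opening, from 0 (shut) to 1 (fully open). In form: [[x, y, z, wx, wy, wz, jaw], ...]. A call has 1 to 8 rows; each row shifts and turns the commanded pose from where the row before left it, along the tool's axes as they then stand; what a row does not reach is not made up. A row lasts 1/8 s, in which the tool goes at most 62.5 mm and 10.7 degrees, less where a joint would pass 70% of its speed; a pose out of reach is approached as far as the arm can. A call is refused whole if a number of a shift passes 62.5 or a number of a turn 1, either way. A call with a gripper value outside its range is refused whole. The fingers move at their own pace and stop on an object; "squeeze" is the grip in N (left out, the last holds). Time passes only in rows, so rows that do not move let the fingers close. It gives the time, the measured TCP pose, the force, the opening and the grip force at its end, in the units of the state.
- sensors.get_obs(): the state, without advancing time (a new reading comes with each control period).
- imaging.snapshot(name): name is "scene" or "top" or "wrist"; returns a dict with "img" (480x640x3 uint8, red, green, blue), "vertical_fov" (degrees; the focal length in pixels is half the picture's height over the tangent of half this angle, whatever the lens; pixels are square), "cx", "cy" (the principal point, pixels), "eye" and "orientation" of the camera in the world. Camera axes: x right, y down, z forward; pixel columns grow to the right and rows downward; lengths in mm; the calibration is good to about 2 mm. A picture is of the moment at which its call begins. There is no depth.
- r.job_done(): hands the job in; it is judged then, once.
The state is a dict: "clock": time; "joints": joint angles; "qvel": joint speeds; "tau": joint torques, N m; "position": TCP position; "eef_rot": TCP orientation; "wrist_force": force on the tool from outside, world axes, zero at the start; "moment": the same for the moment, N m; "gripper_width": opening from 0.0 (shut) to 1.0 (fully open); "grip_force": force on a finger pad.
Only numpy, scipy, OpenCV 4.12 (cv2) and the standard library are available. Lean on these libraries where they do the work, as an engineer would, in place of code of your own. Each camera call takes 0.05 s, during which the arm holds its last target. There are 200 camera calls.

## Working session

There is one attempt and no reset: what is moved stays moved. The work goes in short steps, Python scripts to look and compute and a tool call to move; the robot and the scene stay as the last step left them, time stands still between calls to the robot, and variables do not carry over. Pictures are saved under pics/ and viewed, at most 10 in all, crops included, and the job is handed in when it is done.

Besides the shell and the picture viewer there is one more tool, called as name(argument=value, ...) on one line, values as JSON. send_rows: Moves the arm, as the interface text tells. Its arguments: {"type":"object","properties":{"deltas":{"type":"array"},"squeeze":{"type":"number"}},"required":["deltas"]}

```bash
mkdir -p pics; ls
python3 - <<'E'
from station import sensors, imaging, r
import cv2,numpy as np
for n in("scene","top"):
    s=imaging.snapshot(n); cv2.imwrite(f"pics/{n}0.png",s["img"][:,:,::-1])
    print(n,{k:v for k,v in s.items() if k!="img"})
print(sensors.get_obs(), r.tcp_to_tips)
E
```

```text
pics
scene {'vertical_fov': 56.68676285075483, 'cx': 316.4524571081029, 'cy': 246.27250051489264, 'eye': array([1131.68629375,  250.31774053,  868.25514876]), 'orientation': array([-1.50848152, -2.13346478,  0.81760994])}
top {'vertical_fov': 46.51010198026935, 'cx': 312.1449013973211, 'cy': 227.4702457848042, 'eye': array([ 398.54738271,   18.07078174, 1630.13402362]), 'orientation': array([-2.19399792,  2.19357411, -0.0715342 ])}
{'clock': 0.1, 'joints': array([-1.35259606e+00,  4.91516663e-01,  1.55940116e+00,  1.27180450e-05,
        1.09170949e+00, -1.05582704e-01]), 'qvel': array([ 8.08373044e-04, -1.02205989e-03, -2.01018586e-03, -1.17311447e-03,
       -1.16676951e-03,  8.73344214e-05]), 'tau': array([ 4.16965588e-03, -6.13621545e+01, -2.58605468e+01,  6.94173295e-02,
        4.70330066e-02, -4.03465754e-05]), 'position': array([ 198.83851006, -592.31885525,  239.10501651]), 'eef_rot': array([-3.09949507e+00, -5.06202680e-01,  7.37472225e-05]), 'wrist_force': array([-0.46129374, -0.05753867, -0.50396902]), 'moment': array([0.03234887, 0.07028294, 0.00680534]), 'grip_force': 0.0, 'gripper_width': 0.9972952257788456} 25.0
```

View pics/top0.png

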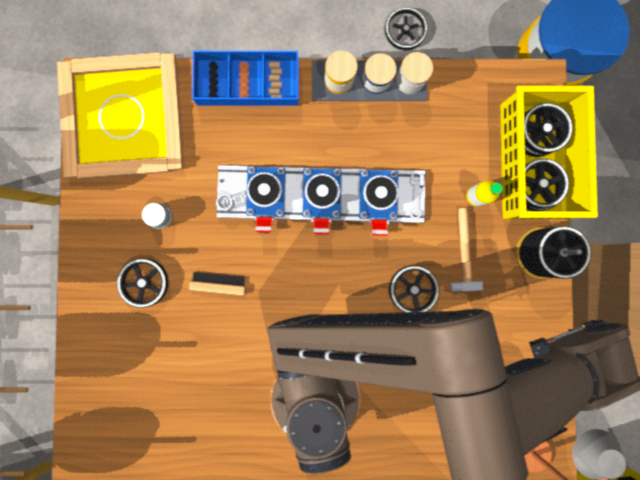

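View pics/scene0.png

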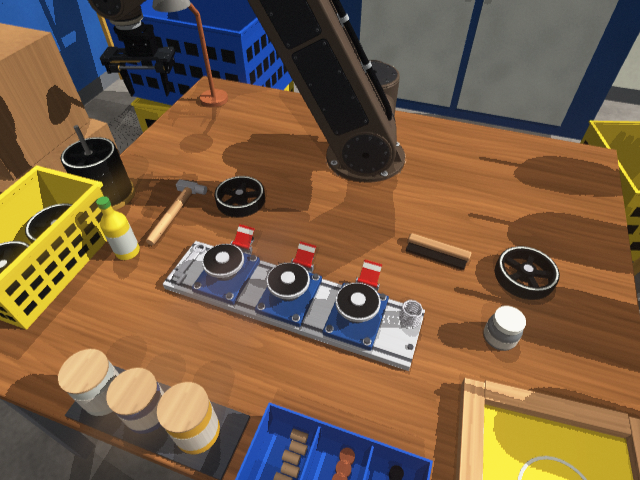

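The top view shows the three plates at about (264,190), (322,192) and (381,193), with their red tags at rows 224–228. The scene view shows the same plates at (222,260), (288,280) and (358,300). The bottle stands right of the bed, the spring on its left end.

```bash
cat > h.py <<'E'
import cv2,numpy as np
from scipy.spatial.transform import Rotation as R
def ray(s,uv):
    f=240/np.tan(np.radians(s["vertical_fov"]/2))
    d=R.from_rotvec(s["orientation"]).as_matrix()@np.array([(uv[0]-s["cx"])/f,(uv[1]-s["cy"])/f,1]); return s["eye"],d/np.linalg.norm(d)
def plane(s,uv,z):
    e,d=ray(s,uv); return e+d*(z-e[2])/d[2]
def cross(a,b):
    (p,d),(q,e)=a,b; t=np.linalg.lstsq(np.c_[d,-e],q-p,rcond=None)[0]
    x,y=p+t[0]*d,q+t[1]*e; return (x+y)/2,np.linalg.norm(x-y)
def blobs(m,seeds):
    n,l,st,c=cv2.connectedComponentsWithStats(m.astype(np.uint8))
    out=[]
    for s in seeds:
        i=min((i for i in range(1,n) if st[i,4]>25),key=lambda i:np.hypot(*(c[i]-s))); 
        k=cv2.findContours((l==i).astype(np.uint8),cv2.RETR_EXTERNAL,cv2.CHAIN_APPROX_NONE)[0]
        e=cv2.fitEllipse(max(k,key=len)); out.append((np.array(e[0]),e[1],c[i],st[i,4]))
    return out
E
python3 - <<'E'
from h import *
from station import imaging
S={n:imaging.snapshot(n) for n in("top","scene")}
pl={"top":[(264,190),(322,192),(381,193)],"scene":[(358,300),(288,280),(222,260)]}
tg={"top":[(263,224),(321,225),(380,228)],"scene":[(371,271),(305,255),(243,237)]}
P={};T={}
for n,s in S.items():
    im=s["img"].astype(int); P[n]=blobs(im.max(2)<70,pl[n])
    T[n]=blobs((im[...,0]>120)&(im[...,1]<70)&(im[...,2]<70),tg[n])
    for b in P[n]: print(n,"disc",b[0].round(1),np.round(b[1],1),b[3],plane(s,b[0],88).round(1))
    for b in T[n]: print(n,"tag",b[2].round(1),b[3],plane(s,b[2],64).round(1))
Q=[]
for i in range(3):
    x,g=cross(ray(S["top"],P["top"][i][0]),ray(S["scene"],P["scene"][i][0])); Q.append(x); print(x.round(1),g.round(1))
d=Q[0]-Q[2]; print("bed yaw",np.degrees(np.arctan2(-d[0],d[1])), [np.linalg.norm(Q[i]-Q[i+1]) for i in(0,1)])
E
```

```text
top disc [263.6 188.9] [27.4 28. ] 482 [597.8 144.2  88. ]
top disc [321.8 190.4] [27.4 27.7] 478 [593.8 -17.2  88. ]
top disc [380.7 191.9] [27.3 28.1] 482 [ 589.7 -180.8   88. ]
top tag [263.7 221.1] 123 [509.9 145.4  64. ]
top tag [320.9 223. ] 131 [504.6 -15.3  64. ]
top tag [378.6 224.1] 127 [ 501.8 -177.3   64. ]
scene disc [357.5 300.1] [32.5 40.3] 900 [597.9 143.5  88. ]
scene disc [287.6 278.6] [29.9 38.2] 786 [593.7 -17.7  88. ]
scene disc [220.8 257.1] [23.  38.3] 538 [ 586.8 -186.4   88. ]
scene tag [368.8 276.7] 271 [511.1 146.4  64. ]
scene tag [303.5 257.4] 251 [506.3 -14.2  64. ]
scene tag [242.3 239.7] 222 [ 502.7 -176.2   64. ]
[597.9 143.8  88.2] 0.8
[593.9 -17.4  88.3] 0.4
[ 589.9 -181.7   93.3] 3.5
bed yaw -1.4084897510162955 [np.float64(161.3177625372476), np.float64(164.39627818097082)]
```

send_rows(deltas=[[0,0,-10,0,0,0.83,0],[0,0,-10,0,0,0.83,0],[0,0,-10,0,0,0.83,0],[0,0,-10,0,0,0.83,0],[0,0,0,0,0,0,0]], squeeze=20)

```text
clock: 0.82
position: [198.9, -592.7, 280.1]
eef_rot: [3.14, -0.037, 0.0]
wrist_force: [0.0, 0.3, -0.6]
gripper_width: 0.533
grip_force: 0.0
```

send_rows(deltas=[[20,-37,0,0,0,0,0],[20,-37,0,0,0,0,0],[20,-37,0,0,0,0,0],[20,-37,0,0,0,0,0],[20,-37,0,0,0,0,0],[20,-37,0,0,0,0,0],[20,-37,0,0,0,0,0],[20,-37,0,0,0,0,0]])

```text
clock: 1.82
position: [366.3, -299.1, 279.2]
eef_rot: [-3.141, 0.034, 0.0]
wrist_force: [0.4, -1.2, -0.6]
gripper_width: 0.003
grip_force: 0.0
```

send_rows(deltas=[[20,-37,0,0,0,0,0],[20,-37,0,0,0,0,0],[20,-37,0,0,0,0,0],[20,-37,0,0,0,0,0],[20,-37,0,0,0,0,0],[20,-37,0,0,0,0,0],[20,-37,0,0,0,0,0],[20,-37,0,0,0,0,0]])

```text
clock: 2.82
position: [533.3, -7.0, 279.1]
eef_rot: [3.141, -0.034, -0.001]
wrist_force: [0.9, -0.8, -0.2]
gripper_width: 0.006
grip_force: 0.0
```

send_rows(deltas=[[12,-30,16,0,0,0,0],[12,-30,16,0,0,0,0],[12,-31,16,0,0,0,0],[12,-31,16,0,0,0,0],[13,-31,16,0,0,0,0],[0,0,16,0,0,0,0],[0,0,0,0,0,0,0]])

```text
clock: 3.7
position: [596.6, 142.6, 182.0]
eef_rot: [3.141, -0.036, -0.005]
wrist_force: [-0.1, -0.2, 0.6]
gripper_width: 0.003
grip_force: 0.0
```

Run:
```python
from h import *
from station import sensors, imaging, r
s=imaging.snapshot("wrist"); cv2.imwrite("pics/w1.png",s["img"][:,:,::-1])
print(s["eye"],s["orientation"],sensors.get_obs()["position"],sensors.get_obs()["wrist_force"])
```

```text
[681.85380525 141.89433792 326.88898525] [ 2.0339371  -2.08075518 -0.3200298 ] [597.04854852 142.40928392 183.10233139] [0.58529499 0.5305505  1.04372009]
```

View pics/w1.png

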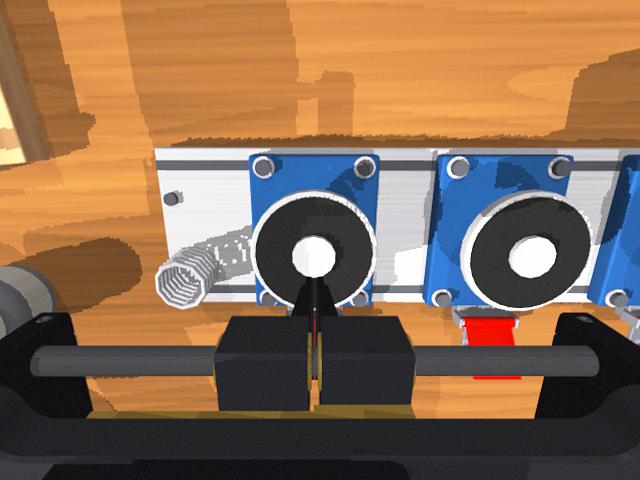

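The wrist view shows the left plate's hub at about (314,257), with the closed fingertips just below it. The second hub is at (533,257), and the spring stands well to the left.

Run:
```python
from h import *
from station import sensors, imaging, r
s=imaging.snapshot("wrist"); im=s["img"].astype(int)
for b in blobs(im.min(2)>225,[(314,257),(533,257)]): print(b[0],b[1],b[3],plane(s,b[0],93))
for b in blobs(im.max(2)<75,[(350,250),(500,257)]): print(b[0],b[1],b[3],plane(s,b[0],88))
o=sensors.get_obs();print(o["position"],o["wrist_force"])
```

```text
[313.25335693 256.88757324] (38.56260299682617, 41.38487243652344) 1309 [595.79846888 144.09148924  93.        ]
[531.50219727 257.28189087] (36.24718475341797, 46.297794342041016) 1367 [591.67280233 -16.7078034   93.        ]
[362.68994141 169.83004761] (10.449405670166016, 11.731496810913086) 99 [657.53477118 108.21925371  88.        ]
[528.54034424 252.1824646 ] (101.61553192138672, 123.6123046875) 8433 [593.8867757  -17.16941383  88.        ]
[597.40040388 142.29960243 183.82620579] [-0.37832869 -0.59627063  0.32697934]
```

send_rows(deltas=[[0,-2,15,0,0,0,0],[0,0,15,0,0,0,0],[0,0,15,0,0,0,0],[0,0,13,0,0,0,0],[0,0,0,0,0,0,0],[0,0,0,0,0,0,0]])

```text
clock: 4.55
position: [597.8, 145.2, 125.8]
eef_rot: [3.141, -0.037, 0.001]
wrist_force: [0.5, -0.5, -0.1]
gripper_width: 0.004
grip_force: 0.0
```

send_rows(deltas=[[0,0,3,0,0,0,0],[0,0,3,0,0,0,0],[0,0,3,0,0,0,0],[0,0,0,0,0,0,0],[0,0,0,0,0,0,0]])

```text
clock: 5.18
position: [597.7, 145.2, 116.7]
eef_rot: [3.141, -0.038, 0.0]
wrist_force: [-0.6, -0.5, 1.8]
gripper_width: 0.008
grip_force: 0.9
```

send_rows(deltas=[[0,0,3,0,0,0,0],[0,0,3,0,0,0,0],[0,0,0,0,0,0,0],[0,0,0,0,0,0,0]])

```text
clock: 5.68
position: [597.7, 145.2, 110.7]
eef_rot: [3.141, -0.038, 0.0]
wrist_force: [-0.7, 0.9, 3.8]
gripper_width: 0.008
grip_force: 2.1
```

send_rows(deltas=[[0,0,3,0,0,0,0],[0,0,0,0,0,0,0],[0,0,0,0,0,0,0],[0,0,0,0,0,0,0]])

```text
clock: 6.18
position: [597.7, 145.2, 107.8]
eef_rot: [3.141, -0.037, 0.001]
wrist_force: [-0.4, -0.2, 5.5]
gripper_width: 0.007
grip_force: 2.6
```

send_rows(deltas=[[0,0,0,0,0,0,0]])

```text
clock: 6.3
position: [597.7, 145.2, 107.8]
eef_rot: [3.141, -0.037, 0.001]
wrist_force: [-1.3, 0.1, 6.1]
gripper_width: 0.004
grip_force: 2.6
```

send_rows(deltas=[[0,0,0,0,0,0,0]])

```text
clock: 6.42
position: [597.7, 145.2, 107.8]
eef_rot: [3.141, -0.037, 0.001]
wrist_force: [-0.3, -0.8, 5.4]
gripper_width: 0.004
grip_force: 2.6
```

send_rows(deltas=[[0,0,-5,0,0,0,0],[0,0,-6,0,0,0,0],[0,0,-12,0,0,0,0],[0,0,-12,0,0,0,0],[0,0,0,0,0,0,0]])

```text
clock: 7.05
position: [598.0, 145.2, 143.8]
eef_rot: [-3.141, 0.037, -0.003]
wrist_force: [0.0, 0.6, -0.1]
gripper_width: 0.005
grip_force: 0.0
```

send_rows(deltas=[[0,27,0,0,0,0,0],[0,27,0,0,0,0,0],[0,27,0,0,0,0,0],[0,27,0,0,0,0,0],[0,27,0,0,0,0,0],[0,27,0,0,0,0,0],[0,0,0,0,0,0,0],[0,0,0,0,0,0,0]])

```text
clock: 8.05
position: [593.6, -16.4, 142.4]
eef_rot: [-3.141, 0.038, 0.001]
wrist_force: [0.2, -0.1, -0.7]
gripper_width: 0.004
grip_force: 0.0
```

send_rows(deltas=[[0,0,10,0,0,0,0],[0,0,9,0,0,0,0],[0,0,3,0,0,0,0],[0,0,3,0,0,0,0],[0,0,0,0,0,0,0],[0,0,0,0,0,0,0]])

```text
clock: 8.8
position: [593.7, -16.7, 117.9]
eef_rot: [-3.141, 0.038, -0.0]
wrist_force: [-1.4, 1.6, 2.5]
gripper_width: 0.002
grip_force: 1.6
```

send_rows(deltas=[[0,0,3,0,0,0,0],[0,0,3,0,0,0,0],[0,0,4,0,0,0,0],[0,0,0,0,0,0,0],[0,0,0,0,0,0,0],[0,0,0,0,0,0,0]])

```text
clock: 9.55
position: [593.9, -16.7, 108.2]
eef_rot: [3.141, -0.037, 0.001]
wrist_force: [-3.7, 2.3, 10.0]
gripper_width: 0.002
grip_force: 5.0
```

send_rows(deltas=[[0,0,0,0,0,0,0]])

```text
clock: 9.68
position: [593.9, -16.8, 108.2]
eef_rot: [3.141, -0.038, 0.001]
wrist_force: [-2.4, 2.0, 9.9]
gripper_width: 0.007
grip_force: 5.0
```

send_rows(deltas=[[0,0,0,0,0,0,0]])

```text
clock: 9.8
position: [593.9, -16.7, 108.3]
eef_rot: [3.141, -0.038, 0.001]
wrist_force: [-3.5, 2.6, 10.8]
gripper_width: 0.008
grip_force: 5.0
```

send_rows(deltas=[[0,0,-5,0,0,0,0],[0,0,-6,0,0,0,0],[0,0,-12,0,0,0,0],[0,0,-12,0,0,0,0],[0,0,0,0,0,0,0]])

```text
clock: 10.42
position: [594.2, -16.9, 143.7]
eef_rot: [3.141, -0.038, 0.003]
wrist_force: [0.2, -0.4, -0.5]
gripper_width: 0.008
grip_force: 0.0
```

send_rows(deltas=[[0,27,0,0,0,0,0],[0,27,0,0,0,0,0],[0,27,0,0,0,0,0],[0,27,0,0,0,0,0],[0,28,0,0,0,0,0],[0,28,0,0,0,0,0],[0,0,0,0,0,0,0],[0,0,0,0,0,0,0]])

```text
clock: 11.42
position: [589.6, -180.2, 142.3]
eef_rot: [-3.141, 0.038, 0.001]
wrist_force: [0.9, 0.1, -0.3]
gripper_width: 0.003
grip_force: 0.0
```

Run:
```python
from h import *
from station import sensors, imaging, r
s=imaging.snapshot("wrist"); im=s["img"].astype(int); cv2.imwrite("pics/w2.png",s["img"][:,:,::-1])
e,d=ray(s,(320,240))
for b in blobs(im.min(2)>225,[(314,257)]): print(b[0],b[1],b[3],plane(s,b[0],93))
o=sensors.get_obs();print(o["position"],o["wrist_force"])
```

```text
[317.82901001 277.89096069] (40.77117919921875, 48.034339904785156) 1144 [ 589.4247717  -181.45057796   93.        ]
[ 589.73953045 -179.95894404  142.46616349] [0.03962388 0.16971686 0.22580838]
```

View pics/w2.png

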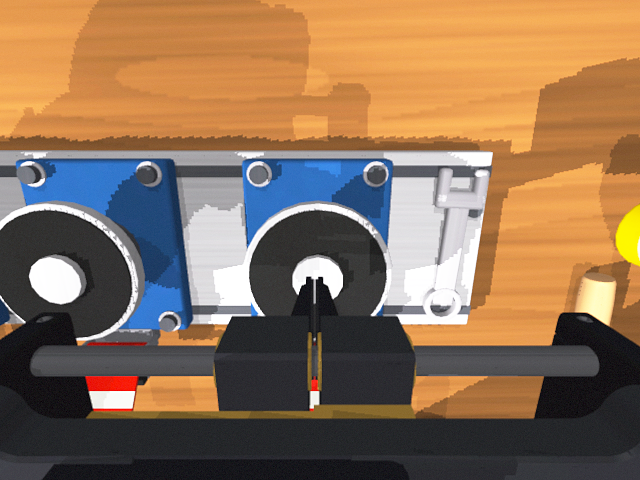

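The right hub is at (318,278), and the fingertips sit over it. The bottle (640,235) is clear of the gripper. Nest 1 took about 5.5 N and nest 2 about 10 N. Next I press the third.

send_rows(deltas=[[0,0,10,0,0,0,0],[0,1,9,0,0,0,0],[0,0,3,0,0,0,0],[0,0,3,0,0,0,0],[0,0,0,0,0,0,0],[0,0,0,0,0,0,0]])

```text
clock: 12.22
position: [589.8, -181.6, 118.1]
eef_rot: [-3.141, 0.038, -0.0]
wrist_force: [-2.2, 1.6, 5.7]
gripper_width: 0.002
grip_force: 2.5
```

send_rows(deltas=[[0,0,3,0,0,0,0],[0,0,3,0,0,0,0],[0,0,4,0,0,0,0],[0,0,0,0,0,0,0],[0,0,0,0,0,0,0],[0,0,0,0,0,0,0]])

```text
clock: 12.98
position: [589.8, -181.6, 109.0]
eef_rot: [3.141, -0.037, 0.001]
wrist_force: [-4.7, 3.2, 14.1]
gripper_width: 0.006
grip_force: 7.0
```

send_rows(deltas=[[0,0,0,0,0,0,0]])

```text
clock: 13.1
position: [589.8, -181.6, 109.0]
eef_rot: [3.141, -0.037, 0.001]
wrist_force: [-4.9, 3.1, 13.6]
gripper_width: 0.005
grip_force: 7.0
```

send_rows(deltas=[[0,0,-5,0,0,0,0],[0,0,-6,0,0,0,0],[0,0,-12,0,0,0,0],[0,0,-12,0,0,0,0],[0,0,0,0,0,0,0]])

```text
clock: 13.72
position: [590.2, -182.0, 143.8]
eef_rot: [3.14, -0.038, 0.003]
wrist_force: [-0.2, -0.0, -0.5]
gripper_width: 0.003
grip_force: 0.0
```

send_rows(deltas=[[-12,0,-8,0,0,0,0],[-12,-27,-8,0,0,0,0],[-12,-30,0,0,0,0,0],[-12,-30,0,0,0,0,0],[-12,-30,0,0,0,0,0],[-12,-30,0,0,0,0,0],[-12,-30,0,0,0,0,0],[-12,-30,0,0,0,0,0]])

```text
clock: 14.72
position: [497.5, 28.2, 158.7]
eef_rot: [3.141, -0.038, -0.001]
wrist_force: [0.3, 0.2, -1.2]
gripper_width: 0.008
grip_force: 0.0
```

send_rows(deltas=[[0,-30,0,0,0,0,0],[0,-30,0,0,0,0,0],[0,-30,0,0,0,0,0],[0,-29,0,0,0,0,0],[0,0,0,0,0,0,0],[0,0,0,0,0,0,0]])

```text
clock: 15.48
position: [501.2, 145.9, 158.6]
eef_rot: [3.141, -0.037, -0.001]
wrist_force: [-0.6, 0.2, 0.1]
gripper_width: 0.006
grip_force: 0.0
```

Run:
```python
from h import *
from station import sensors, imaging, r
s=imaging.snapshot("wrist"); im=s["img"].astype(int); cv2.imwrite("pics/w3.png",s["img"][:,:,::-1])
o=sensors.get_obs();print(o["position"],o["eef_rot"],o["wrist_force"])
```

```text
[501.30984688 145.62590803 158.63747804] [ 3.14111170e+00 -3.82685974e-02 -4.42447442e-04] [-0.51872286  0.5368445  -0.37178447]
```

View pics/w3.png

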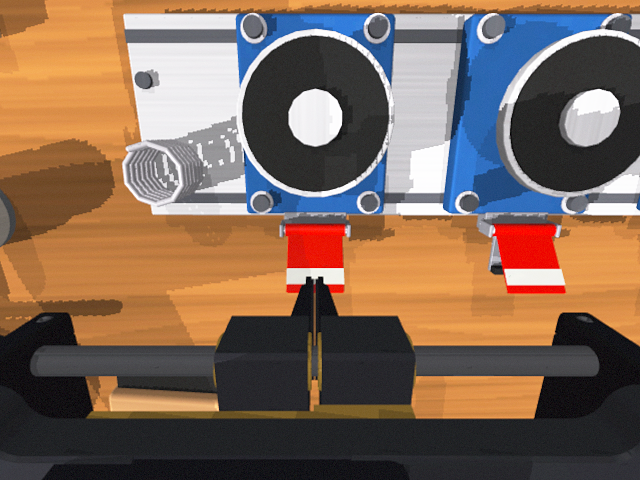

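The left tag shows its hinge at about (315,228) and edge at (315,290). The fingertips line up with it in y, so I go down in steps.

send_rows(deltas=[[1,0,14,0,0,0,0],[0,0,14,0,0,0,0],[0,0,14,0,0,0,0],[0,0,10,0,0,0,0],[0,0,5,0,0,0,0],[0,0,5,0,0,0,0],[0,0,5,0,0,0,0],[0,0,3,0,0,0,0]])

```text
clock: 16.52
position: [502.7, 146.4, 88.5]
eef_rot: [3.141, -0.037, 0.0]
wrist_force: [0.1, -0.3, 1.1]
gripper_width: 0.006
grip_force: 0.5
```

send_rows(deltas=[[0,0,4,0,0,0,0],[0,0,4,0,0,0,0],[0,0,3,0,0,0,0],[0,0,2,0,0,0,0],[0,0,0,0,0,0,0]])

```text
clock: 17.15
position: [502.6, 146.4, 75.5]
eef_rot: [3.141, -0.038, -0.0]
wrist_force: [-0.9, -0.4, 0.7]
gripper_width: 0.004
grip_force: 0.0
```

send_rows(deltas=[[0,0,1,0,0,0,0],[0,0,0.5,0,0,0,0],[0,0,0,0,0,0,0]])

```text
clock: 17.52
position: [502.7, 146.4, 74.7]
eef_rot: [-3.141, 0.037, -0.001]
wrist_force: [-2.4, -0.1, 8.0]
gripper_width: 0.007
grip_force: 4.2
```

send_rows(deltas=[[0,0,0.5,0,0,0,0],[0,0,0.5,0,0,0,0],[0,0,0,0,0,0,0]])

```text
clock: 17.9
position: [502.7, 146.5, 74.5]
eef_rot: [-3.141, 0.037, -0.002]
wrist_force: [-5.3, -0.8, 21.1]
gripper_width: 0.003
grip_force: 10.3
```

The tips reached the hard stop at 49.5 mm, so the tag is flat. I lift straight up and check.

send_rows(deltas=[[0,0,-4,0,0,0,0],[0,0,-10,0,0,0,0],[0,0,-20,0,0,0,0],[0,0,-25,0,0,0,0],[0,0,-30,0,0,0,0],[0,0,-30,0,0,0,0],[0,0,0,0,0,0,0],[0,0,0,0,0,0,0]])

```text
clock: 18.9
position: [502.3, 146.4, 191.7]
eef_rot: [3.141, -0.038, -0.001]
wrist_force: [-0.4, -0.2, -1.0]
gripper_width: 0.005
grip_force: 0.0
```

Run:
```python
from h import *
from station import sensors, imaging, r
a=imaging.snapshot("scene")["img"][:,:,::-1]; w=imaging.snapshot("wrist")["img"][:,:,::-1]
c=cv2.resize(a[180:380,120:480],(800,444),interpolation=cv2.INTER_CUBIC)
cv2.imwrite("pics/end.png",c); cv2.imwrite("pics/endw.png",w)
o=sensors.get_obs();print(o["clock"],o["position"],o["wrist_force"])
```

```text
19.0 [502.20504717 146.34850364 191.21287338] [-0.23747096  0.45296255  0.02512949]
```

View pics/end.png

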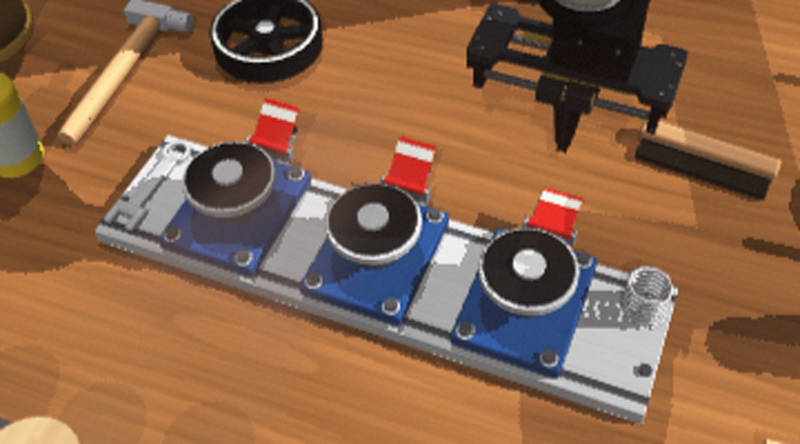

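View pics/endw.png

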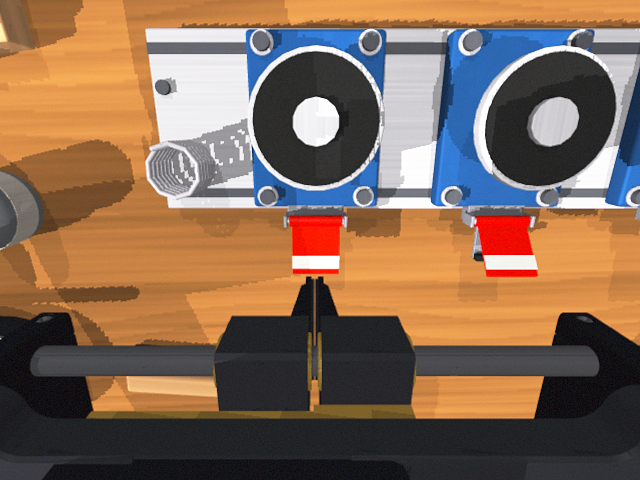

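Both views show the left tag changed and the other two tags and all loose parts undisturbed. I check its far-edge geometry against the middle tag before handing in.

Run:
```python
from h import *
from station import imaging
s=imaging.snapshot("wrist")
for n,u,h in(("left",(316,275),(316,219)),("mid",(512,276),(505,219))):
    H=plane(s,h,49); print(n,"hinge",H.round(0),"edge@49.5",plane(s,u,49.5).round(0),"edge@80",plane(s,u,80).round(0))
```

```text
left hinge [517. 145.  49.] edge@49.5 [464. 147.  50.] edge@80 [477. 146.  80.]
mid hinge [513. -19.  49.] edge@49.5 [459. -33.  50.] edge@80 [473. -14.  80.]
```

The left tag's band is 48 px wide against 53 px for the standing middle one. That ratio of 0.91 fits the expected 0.90 for a tag lying flat, and it agrees with the hard stop at 49.5 mm.

```bash
python3 -c "
from station import r
print(r.job_done())"
```

```text
the job is handed in; nothing more can be done
None
```

I pressed all three nests from left to right, at about 5.5, 10 and 14 N; the leftmost is the softest, so I pushed its tag flat, left the other two standing and handed the job in.

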